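# Demagnetise a T-handle key at the pump bench

## Task

Demagnetise the larger of the two T-handle keys hanging in the rack. First slide the demagnetiser's level slider until its middle is in line with the small pointer beside its track; then take the larger key, dip its tip at least halfway down the unit's open round well, hold it there for about a second without bumping the unit, and hang the key back in the same saddle of the rack. The slider stays at the pointer at the end; do not move the pointer, and leave the smaller key and all the other things where they stand.

Things in the scene. Friction and masses are not known exactly. Their poses are not given: they have to be found in the camera images.
- demag: Bench demagnetiser, fixed: grey housing 150 (x) x 190 (y) x 45 mm high, origin under its centre. On top: a black round open well (outer diameter 56, inner diameter 44, rim 105 mm above the table, 55 mm deep) centred at x = +38, y = 0 mm; a slider track along y at x = -34 mm and a pointer track along y at x = -64 mm. z is up.
- well_rim (a point): Centre of the mouth of the demagnetiser's well, at rim height; axes as demag.
- level_slider (a joint): Level slider of the demagnetiser, 0 to 0.12 m, growing towards the unit's +y; at 0 its middle is at y = -60 mm of the unit. Stays where it is left; needs about 2 N.
- slider_top (a point): Centre of the top of the slider's black grip, which is a block 32 (x) x 22 (y, along the track) x 44 mm high, a white line across its top; its top is 90.5 mm above the table. Axes as demag.
- pointer (a joint): Setting pointer, 0 to 0.12 m along its own track, same zero and direction as the slider: the slider is in line when both joints read the same. Not to be moved.
- pointer_tip (a point): Top of the setting pointer, a steel fin 12 (x) x 4 (y) x 14 mm high beside the slider track on the unit's -x side; its top is 60.5 mm above the table. Axes as demag.
- rack: Key rack, fixed, origin under its centre, z up: base plate 100 (x) x 250 (y) x 8 mm, end plates at y = -118 and +118 mm, and two aluminium rails along y at x = -30 and +30 mm, each 16 wide, their tops 130 mm above the table; the gap between them is 44 mm. Two saddles at y = -60 and +60 mm: on each rail two steel bumps 7 mm high, 21 mm either side of the saddle's middle (inner gap 32 mm).
- key_large: Larger T-handle key: black cross bar 110 (x) x 16 (y) x 22 mm high, and a round steel shank of diameter 10 that points 110 mm down from the middle of the bar. Origin: centre of the underside of the bar; z up, away from the tip. It hangs in either saddle, the underside of its bar on the rail tops and the bar along the rack's x, the shank between the rails. About 0.18 kg.
- key_large_tip (a point): Tip of the larger key's shank, 110 mm below the body's origin along its z.
- key_small: Smaller T-handle key in the other saddle: bar 80 x 14 x 18 mm, shank diameter 7, 75 mm long; origin and axes as for the larger key. To be left alone.
- bottle: Grey plastic oil bottle, diameter 60, 210 mm high, standing between unit and rack; origin under its centre. Loose, leave alone.
- spray_can: Spray can, diameter 52, 175 mm high, standing in front (robot side) of the demagnetiser; origin under its centre. Loose, leave alone.
- jar: Glass jar with steel lid, diameter 60, 85 mm high, behind the rack; origin under its centre. Loose, leave alone.
- drum: Dark steel hollow drum, diameter 80, 68 mm high, in front of the rack; origin under its centre. Loose, leave alone.
- gear_shaft: Steel gear with upright shaft, diameter 76, 70 mm high, behind the demagnetiser; origin under its centre. Loose, leave alone.
- barrel: Steel pump barrel with brass face, diameter 68, 61 mm high, at the back of the table; origin under its centre. Loose, leave alone.
There are look-alikes about, which are no part of the job. Leave any white look-alike of the key_large alone.

How it is judged:
On the way, in this order (a step that is already met when the one before it is completed fails the run):
1. the slider stands in line with the pointer, within 7 mm (y of slider_top in the frame of pointer_tip between -0.007 and 0.007 m), for 0.3 s.
2. the larger key, held in the gripper, has its tip at least 25 mm below the well's rim, inside the well, for 0.5 s, with the slider still in line (all of step 1 and z of key_large_tip in the frame of well_rim below -0.025 m and horizontal distance between key_large_tip and well_rim below 0.022 m and contact force between the fingers and key_large above 1 N), for 0.5 s.
At the end, for the whole second after the job is handed in: The larger key hangs at rest and released in the saddle it came from (within 25 mm of where it was, bar flat on both rails within 4 mm in height and 0.1 rad, along the rack's x within 0.5 rad), and the slider's middle is in line with the pointer within 7 mm (all of step 1 and distance of key_large from where it was at the start of the episode below 0.025 m and z of key_large in the frame of rack between 0.126 and 0.134 m and angle between key_large's own z axis and vertical below 0.1 rad and linear speed of key_large below 0.02 m/s and angle between the x axis of key_large and the x axis of rack, either way round below 0.5 rad); the robot touches nothing.
It fails at once if the key bumps the demagnetiser (over 6 N) (contact force between key_large and demag above 6 N).
It fails at once if the pointer is moved by more than 6 mm (distance of pointer_tip from where it was at the start of the episode above 0.006 m).
It fails at once if the smaller key is moved by more than 20 mm (distance of key_small from where it was at the start of the episode above 0.02 m).
It fails at once if a bystander is moved by more than 25 mm or tipped (distance of any of bottle, spray_can, jar, drum, gear_shaft, barrel from where it was at the start of the episode above 0.025 m or angle between any of bottle, spray_can's own z axis and vertical above 0.4 rad).
It also fails if it takes over 72 s, if anything falls off the work surface, if the arm or the gripper's body presses on something with over 40 N, if the wrist force passes 120 N, or if a joint passes its speed limit or range.

## Robot

A 6-joint arm with a two-finger parallel gripper is mounted at the origin on the work surface. World frame = base frame: x ahead of the robot, y to its left, z up, the work surface at z = 0. Lengths are in m, angles in rad, forces in N, time in s.
With the tool pointing down it reaches from about 0.3 to 0.775 m from the base axis. Payload 14.6 kg.
Tool frame: the origin (TCP) lies at the centre of the arm's flange, where the gripper is bolted on; the fingertips stand 199 mm ahead of it and the grasp point (between the pads) lies 180 mm ahead of it; z points along the fingers, y is the line along which they close (so a half turn about z gives the same grasp; the last joint's range is limited). The gripper opens to 94 mm and grips with 3 to 60 N. Pads are 16 mm wide; open, the fingers measure 119 mm over their backs; the gripper's body (75 mm by 177 mm) begins 78 mm behind the grasp point.
Start: joints at [-1.311, 0.3, 1.521, -0, 1.321, -0.067], TCP at [0.177, -0.521, 0.405] pointing down, gripper open.
Joint ranges: [-3.03, 3.03], [-0.79, 2.21], [0.23, 2.52], [-1.04, 4.18], [0, 3.07], [-2.55, 2.55]. Speed limits (rad/s): [2.22, 2.22, 2.57, 3.14, 3.14, 3.14].

## Interface

Orientations are given as [roll, pitch, yaw] about the fixed x, y, z axes, in that order (R = Rz(yaw) Ry(pitch) Rx(roll)).
In Python, from station import ctrl gives the robot as it stands. The module is installed in compiled form; this text tells all that it offers.
- The arm moves only by the tool servo_tool, never from a script. Its argument "motion" is a list of rows, each a list of 5 numbers: the closure, from 0 (fully open) to 1 (shut), then the shift along the world's x, y, z in cm, then the turn about the world's z in degrees. A call has 1 to 20 rows; each row is the pose to reach, as a shift and turn from the pose commanded when the call began; what a row does not reach only later rows make up. A row lasts 1/8 s, in which the tool goes at most 62.5 mm and 10.7 degrees, less where a joint would pass 70% of its speed; a pose out of reach is approached as far as the arm can. A call with a gripper value outside its range is refused whole. The fingers move at their own pace and stop on an object; "squeeze" is the grip in N (left out, the last holds). Time passes only in rows, so rows that repeat a pose let the fingers close. It gives the time, the measured TCP pose, the force, the opening and the grip force at its end, in the units of the state.
- ctrl.get_obs(): the state, without advancing time (a new reading comes with each control period).
- ctrl.camera(name): name is "side" or "top"; returns a dict with "image" (400x640x3 uint8, red, green, blue), "fx", "fy", "cx", "cy" (pixels), "camera_from_world" (4x4, takes a point from world to camera coordinates). Camera axes: x right, y up, looking along -z (the intrinsics and any distortion apply to the point x, -y, -z); pixel columns grow to the right and rows downward; lengths in m; the calibration is good to about 2 mm. A picture is of the moment at which its call begins. There is no depth.
- ctrl.hand_in(): hands the job in; it is judged then, once.
The state is a dict: "time_s": time; "qpos": joint angles; "joint_vel": joint speeds; "tau": joint torques, N m; "ee_pos": TCP position; "eef_rot": TCP orientation; "force": force on the tool from outside, world axes, zero at the start; "moment": the same for the moment, N m; "grip_width": finger opening in m; "grip_force": force on a finger pad.
Only numpy, scipy, OpenCV 4.12 (cv2) and the standard library are available. Lean on these libraries where they do the work, as an engineer would, in place of code of your own. Each camera call takes 0.05 s, during which the arm holds its last target. There are 200 camera calls.

## Working session

There is one attempt and no reset: what is moved stays moved. The work goes in short steps, Python scripts to look and compute and a tool call to move; the robot and the scene stay as the last step left them, time stands still between calls to the robot, and variables do not carry over. Pictures are saved under pics/ and viewed, at most 10 in all, crops included, and the job is handed in when it is done.

Besides the shell and the picture viewer there is one more tool, called after ">>>" by a JSON object that holds its "fn" and its "kwargs", one argument or row to a line. servo_tool: Moves the arm, as the interface text tells. Its arguments: {"type":"object","properties":{"motion":{"type":"array","items":{"type":"array","items":{"type":"number"}}},"squeeze":{"type":"number"}},"required":["motion"]}

```bash
mkdir -p pics; cat > h.py <<'E'
import numpy as np,cv2
from station import ctrl
def ray(c,u,v):
    M=np.array(c["camera_from_world"]);R,t=M[:3,:3],M[:3,3]
    d=np.array([(u-c["cx"])/c["fx"],-(v-c["cy"])/c["fy"],-1.])
    return -R.T@t,R.T@d
def at_z(c,u,v,z):
    o,d=ray(c,u,v);return o+d*(z-o[2])/d[2]
def proj(c,p):
    M=np.array(c["camera_from_world"]);q=M[:3,:3]@np.array(p)+M[:3,3]
    return c["cx"]+c["fx"]*q[0]/-q[2],c["cy"]-c["fy"]*q[1]/-q[2]
E
python3 - <<'E'
from h import *
for n in("top","side"):
    c=ctrl.camera(n);np.set_printoptions(precision=3,suppress=True)
    print(n,[k for k in c if k!="image"],c["fx"],c["fy"],c["cx"],c["cy"],ray(c,c["cx"],c["cy"]))
    cv2.imwrite(f"pics/{n}0.png",cv2.resize(c["image"][:,:,::-1],(800,500)))
o=ctrl.get_obs();print(o)
E
```

```text
top ['fx', 'fy', 'cx', 'cy', 'camera_from_world'] 395.7150149792415 395.7150149792415 323.5582297520771 206.14782173907977 (array([ 0.456, -0.096,  1.367]), array([ 0.083, -0.002, -0.997]))
side ['fx', 'fy', 'cx', 'cy', 'camera_from_world'] 366.1135071209883 366.1135071209883 318.46531546195575 199.94795867938606 (array([ 0.525, -0.866,  0.882]), array([ 0.022,  0.714, -0.7  ]))
{'time_s': 0.1, 'qpos': array([-1.311,  0.3  ,  1.521,  0.   ,  1.321, -0.067]), 'joint_vel': array([ 0.001, -0.001, -0.004, -0.001, -0.001, -0.002]), 'tau': array([  0.001, -53.265, -35.328,   0.071,   0.024,  -0.   ]), 'ee_pos': array([ 0.177, -0.521,  0.404]), 'eef_rot': array([-3.141, -0.   ,  0.327]), 'force': array([0.373, 0.101, 0.189]), 'moment': array([0.003, 0.033, 0.01 ]), 'grip_force': 0.0, 'grip_width': 0.09419674815098453}
```

View pics/top0.png

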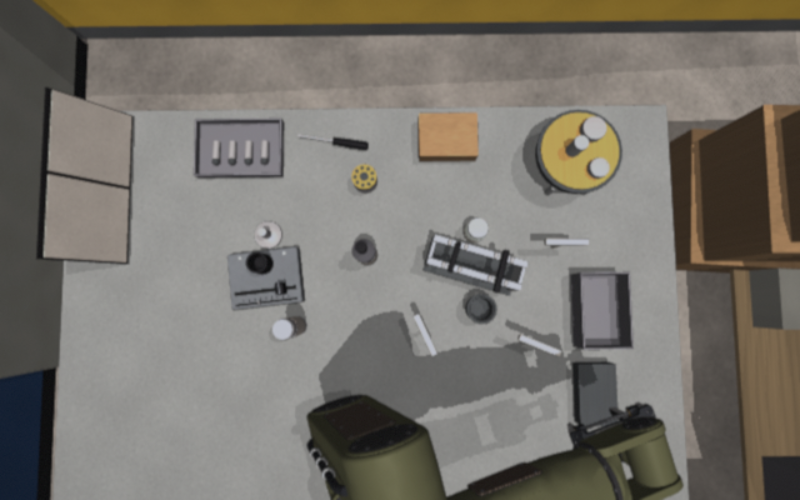

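View pics/side0.png

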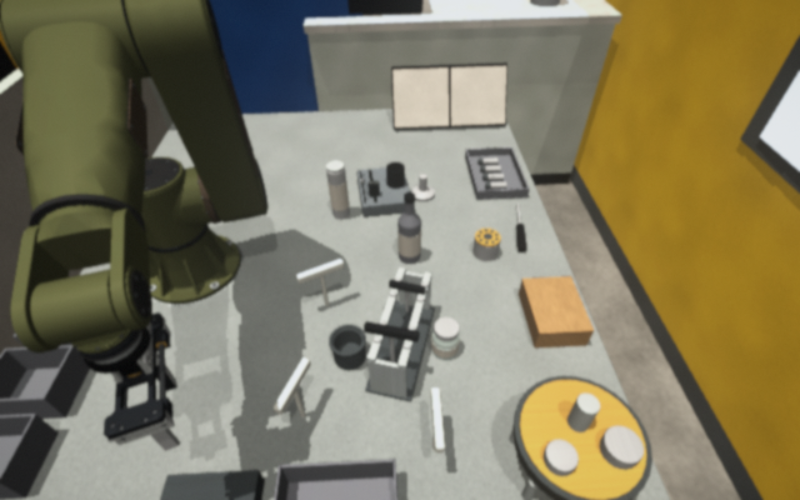

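Both black bars hang in the rack: one at top-view (453,255), the other at (502,271). The one at (502,271) looks longer. The white T-keys at (425,330), (540,345) and (567,242) are look-alikes standing outside the rack. I'll check this in enlarged crops.

```bash
python3 - <<'E'
from h import *
c=ctrl.camera("top");im=c["image"][:,:,::-1]
a=im[190:253,178:248];b=im[178:241,335:425]
f=lambda x,s:cv2.resize(x,None,fx=s,fy=s,interpolation=cv2.INTER_CUBIC)
o=np.zeros((576,800,3),np.uint8)
A=f(a,8)[:504,:];cv2.imwrite("pics/dem.png",A)
cv2.imwrite("pics/rack.png",f(b,8))
E
```

```text
(no output)
```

View pics/dem.png

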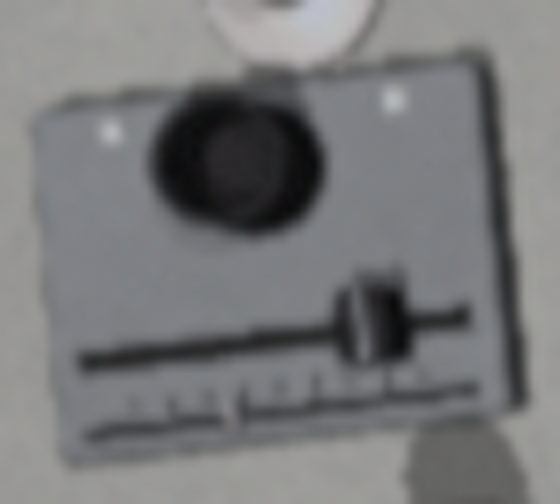

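View pics/rack.png

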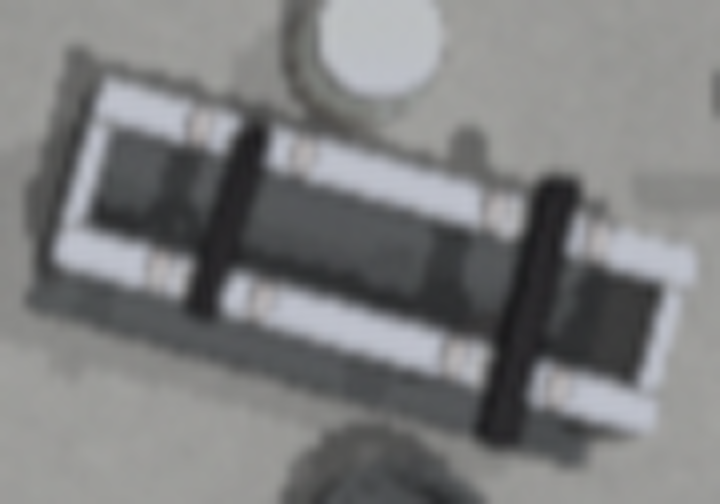

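Rack crop: the right bar, from (560,182) to (497,437), is about 262 px long. The left bar, (255,128) to (205,312), is about 190 px, a ratio of 1.38 that matches 110/80, so the right one is key_large. Demag crop: the slider line is at about (362,322), the pointer fin at about (234,410), and the well around (240,160). The pose fit comes next.

```bash
python3 - <<'E'
from h import *
from scipy.optimize import least_squares as LS
c=ctrl.camera("top")
def w(p,q): 
    s,k=np.sin(p[2]),np.cos(p[2]);return [p[0]+k*q[0]-s*q[1],p[1]+s*q[0]+k*q[1],q[2]]
def fit(P,U,off,g):
    U=np.array(U)/8+off
    r=LS(lambda p:(np.array([proj(c,w(p,q)) for q in P])-U).ravel(),g);print(r.x,np.degrees(r.x[2]),"res",r.fun.round(1));return r.x
np.set_printoptions(precision=4,suppress=True)
px=lambda o,u:np.array(u)/8+o-0.5+0.5/8
OD=[178-.44,190-.44];OR=[335-.44,178-.44]
d=fit([[.075,.095,.045],[.075,-.095,.045],[-.075,-.095,.045],[-.075,.095,.045]],[(38,115),(483,58),(512,405),(65,462)],OD,[.5,.3,0])
r=fit([[.038,.12,.13],[-.038,.12,.13],[.038,-.12,.13],[-.038,-.12,.13]],[(102,76),(52,258),(697,255),(655,432)],OR,[.5,-.2,0])
r2=fit([[.03,y,.137] for y in(81,39,-39,-81)]and[[x,y/1e3,.137] for x in(.03,-.03) for y in(81,39,-39,-81)],[(201,125),(303,155),(500,212),(598,240),(159,268),(262,300),(459,355),(560,387)],OR,[.5,-.2,0])
loc=lambda p,q:(lambda e:[np.cos(p[2])*e[0]+np.sin(p[2])*e[1],-np.sin(p[2])*e[0]+np.cos(p[2])*e[1]])(np.array(q[:2])-p[:2])
k1,k2=[at_z(c,*px([335,178],u),.152) for u in((560,182),(497,437))]
print("key",k1,k2,np.linalg.norm(k1-k2),(k1+k2)/2,"yaw",np.degrees(np.arctan2(*(k1-k2)[1::-1])),loc(r2,(k1+k2)/2))
s=at_z(c,*px([178,190],(363,322)),.0905);t=at_z(c,*px([178,190],(234,410)),.0605)
print("slider",s,loc(d,s),"ptr",t,loc(d,t)); 
print("well exp",w(d,[.038,0,.105]),"crop",(np.array(proj(c,w(d,[.038,0,.105])))-[177.56,189.56])*8)
for n,u,z in(("bottle",(363,243),.21),("spray",(283,329),.175),("jar",(477,228),.085),("drum",(480,305),.068),("gear",(265,232),.07)):print(n,at_z(c,u[0]*.8,u[1]*.8,z))
E
```

```text
[0.5171 0.2755 0.107 ] 6.1307599202430465 res [-0.8 -0.8 -0.  -0.4  0.9  0.8 -0.1  0.4]
[ 0.5464 -0.2797 -0.2974] -17.039418898149492 res [ 0.8  0.1  0.4  0.4 -0.  -0.8 -1.2  0.3]
[ 0.5458 -0.2803 -0.2965] -16.98633671123586 res [ 0.  -0.2  0.2 -0.2 -0.4 -0.3  0.4 -0.   0.   0.3  0.1  0.1 -0.4  0.3
  0.   0.1]
key [ 0.5722 -0.3481  0.152 ] [ 0.4744 -0.3212  0.152 ] 0.10148941781227071 [ 0.5233 -0.3346  0.152 ] yaw -15.383631468535503 [np.float64(-0.0057066976690157215), np.float64(-0.05857315565867586)]
slider [0.4893 0.2268 0.0905] [np.float64(-0.03288349996280178), np.float64(-0.045410355665728624)] ptr [0.4545 0.2871 0.0605] [np.float64(-0.060992188736323234), np.float64(0.018196835873399396)]
well exp [np.float64(0.5549178829014758), np.float64(0.2795522782354137), 0.105] crop [223.4684 158.2428]
bottle [ 0.5879 -0.0007  0.21  ]
spray [0.3874 0.1942 0.175 ]
jar [ 0.6382 -0.2886  0.085 ]
drum [ 0.4376 -0.2942  0.068 ]
gear [0.636  0.2695 0.07  ]
```

The fits agree: all residuals are about 1 px or less, the rack y and pointer x match the given sizes, and the slider's local x is -33 against the nominal -34. The slider has to go about +63.6 mm along the unit's y. First I go above it.

>>> {"fn": "servo_tool", "kwargs": {
  "motion": [
    [0,0,0,3,0],
    [0,2,5,5,-2],
    [0,4,10,5,-4],
    [0,6.2,15,5,-6],
    [0,8.4,20,5,-8],
    [0,10.4,25,5,-10],
    [0,12.5,30,5,-12.6],
    [0,14.6,35,5,-12.6],
    [0,16.7,40,5,-12.6],
    [0,18.8,45,5,-12.6],
    [0,20.9,50,5,-12.6],
    [0,23,55,5,-12.6],
    [0,25,60,5,-12.6],
    [0,27,65,5,-12.6],
    [0,29.1,70,5,-12.6],
    [0,31.2,74.8,3,-12.6],
    [0,31.2,74.8,0,-12.6],
    [0,31.2,74.8,0,-12.6]
  ]
}}

```text
time_s: 2.45
ee_pos: [0.4884, 0.2274, 0.4027]
eef_rot: [3.14, 0.004, 0.108]
force: [0.6, 0.2, 0.7]
grip_width: 0.0944
grip_force: 0.0
```

>>> {"fn": "servo_tool", "kwargs": {
  "motion": [
    [0,0,0,-4,0],
    [0,0,0,-8,0],
    [0,0,0,-11,0],
    [0,0,0,-13.2,0],
    [0,0,0,-13.2,0],
    [0.3,0,0,-13.2,0],
    [0.5,0,0,-13.2,0],
    [0.7,0,0,-13.2,0],
    [0.9,0,0,-13.2,0],
    [0.9,0,0,-13.2,0],
    [0.9,0,0,-13.2,0],
    [0.9,0,0,-13.2,0]
  ],
  "squeeze": 8
}}

```text
time_s: 3.95
ee_pos: [0.4886, 0.2271, 0.2726]
eef_rot: [3.142, 0.0, 0.107]
force: [0.4, 0.4, 0.1]
grip_width: 0.0274
grip_force: 0.0
```

>>> {"fn": "servo_tool", "kwargs": {
  "motion": [
    [0.9,0,0,0,0],
    [0.9,0,0,0,0],
    [0.9,0,0,0,0],
    [0.9,0,0,0,0]
  ]
}}

```text
time_s: 4.45
ee_pos: [0.4885, 0.2271, 0.2726]
eef_rot: [-3.142, 0.0, 0.107]
force: [-0.2, 1.3, -0.3]
grip_width: 0.0219
grip_force: 8.0
```

>>> {"fn": "servo_tool", "kwargs": {
  "motion": [
    [0.9,-0.1,0.8,0,0],
    [0.9,-0.2,1.6,0,0],
    [0.9,-0.25,2.4,0,0],
    [0.9,-0.35,3.2,0,0],
    [0.9,-0.4,4.0,0,0],
    [0.9,-0.5,4.8,0,0],
    [0.9,-0.6,5.6,0,0],
    [0.9,-0.68,6.3,0,0],
    [0.9,-0.68,6.3,0,0],
    [0.9,-0.68,6.3,0,0],
    [0.9,-0.68,6.3,0,0]
  ]
}}

```text
time_s: 5.82
ee_pos: [0.4818, 0.29, 0.2726]
eef_rot: [-3.141, -0.0, 0.107]
force: [-0.8, 1.7, -1.4]
grip_width: 0.0214
grip_force: 8.0
```

>>> {"fn": "servo_tool", "kwargs": {
  "motion": [
    [0.4,0,0,0,0],
    [0.4,0,0,0,0],
    [0.4,0,0,0,0],
    [0.4,0,0,0,0],
    [0.4,0,0,4,0],
    [0.4,0,0,9,0],
    [0.4,0,0,14,0],
    [0.4,0,0,18,0],
    [0.4,0,-6,18,0],
    [0.4,0,-12,18,0],
    [0.4,0,-18,18,0],
    [0.4,0,-18,18,0]
  ]
}}

```text
time_s: 7.32
ee_pos: [0.4817, 0.1072, 0.453]
eef_rot: [3.141, -0.001, 0.103]
force: [-0.4, 0.3, 0.6]
grip_width: 0.0564
grip_force: 0.0
```

```bash
python3 - <<'E'
from h import *
c=ctrl.camera("top");im=c["image"][:,:,::-1]
cv2.imwrite("pics/dem2.png",cv2.resize(im[190:253,178:248],None,fx=8,fy=8,interpolation=cv2.INTER_CUBIC))
print(ctrl.get_obs()["ee_pos"])
E
```

```text
[0.48176156 0.10883495 0.45292939]
```

View pics/dem2.png

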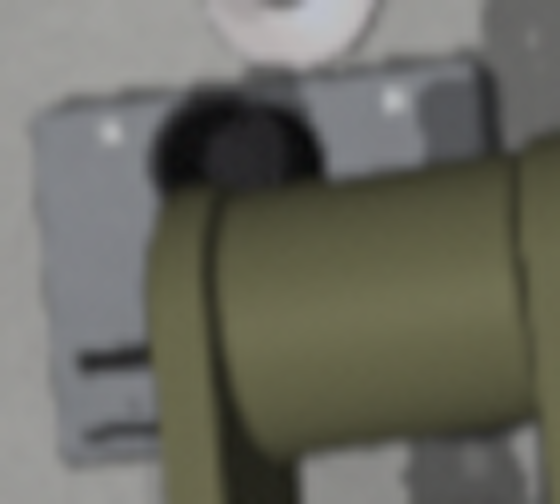

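The arm hides the slider at this pose, so I'll look again from above the key.

>>> {"fn": "servo_tool", "kwargs": {
  "motion": [
    [0.4,0.4,-5,0,-3],
    [0.4,0.8,-10,0,-6],
    [0.4,1.3,-15,0,-9],
    [0.4,1.8,-20,0,-12],
    [0.4,2.3,-25,0,-15],
    [0.4,2.8,-30,0,-18],
    [0.4,3.2,-35,0,-21],
    [0.4,3.7,-40,0,-23.1],
    [0.4,4.2,-44.5,-4,-23.1],
    [0.4,4.2,-44.5,-6,-23.1],
    [0.4,4.2,-44.5,-6,-23.1]
  ]
}}

```text
time_s: 8.75
ee_pos: [0.5246, -0.3341, 0.3908]
eef_rot: [-3.14, 0.003, -0.295]
force: [-0.2, 0.8, 0.4]
grip_width: 0.0566
grip_force: 0.0
```

```bash
python3 - <<'E'
from h import *
c=ctrl.camera("top");im=c["image"][:,:,::-1]
A=cv2.resize(im[205:253,178:248],None,fx=8,fy=8,interpolation=cv2.INTER_CUBIC)
c=ctrl.camera("side");im=c["image"][:,:,::-1]
B=cv2.resize(im[180:330,240:380],None,fx=4,fy=4,interpolation=cv2.INTER_CUBIC)[:,:]
cv2.imwrite("pics/dem3.png",A);cv2.imwrite("pics/side3.png",B)
print(ctrl.get_obs()["ee_pos"])
E
```

```text
[ 0.52451283 -0.33390881  0.39361384]
```

View pics/dem3.png

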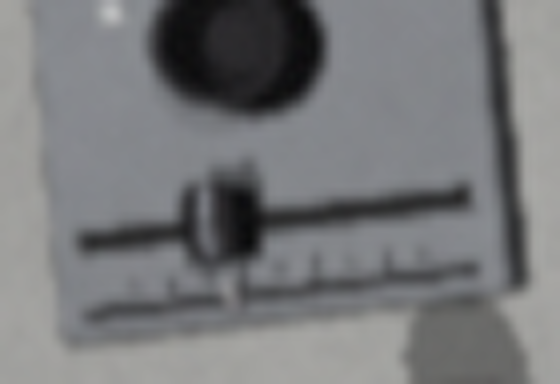

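View pics/side3.png

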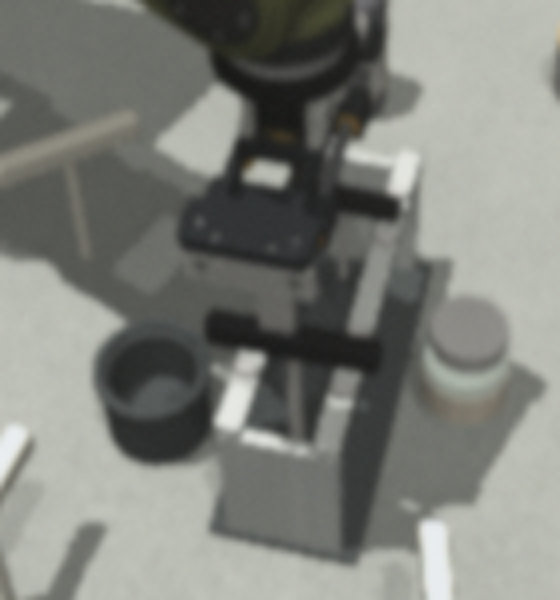

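The slider line is now at (210,222) in the crop and the pointer at (233,292). In the side crop the bar of the large key runs from (208,328) to (380,350), with the gripper above it and the fingers straddling.

```bash
python3 - <<'E'
from h import *
np.set_printoptions(precision=4,suppress=True)
d=[0.5171,.2755,.107];r=[.5458,-.2803,-.2965]
loc=lambda p,q:np.array([np.cos(p[2])*(q[0]-p[0])+np.sin(p[2])*(q[1]-p[1]),-np.sin(p[2])*(q[0]-p[0])+np.cos(p[2])*(q[1]-p[1])])
c=ctrl.camera("top")
for u,z in(((211,222),.0905),((233,292),.0605)):print(loc(d,at_z(c,u[0]/8+177.56,u[1]/8+204.56,z)))
c=ctrl.camera("side")
for u in((208,328),(380,350),(294,339)):
    q=at_z(c,u[0]/4+239.6,u[1]/4+179.6,.141);print(q,loc(r,q))
E
```

```text
[-0.0336  0.0161]
[-0.0617  0.0187]
[ 0.472  -0.3228  0.141 ] [-0.0582 -0.0622]
[ 0.5767 -0.345   0.141 ] [ 0.0485 -0.0529]
[ 0.5247 -0.334   0.141 ] [-0.0044 -0.0575]
```

The slider is in line, with an offset of about 2.6 mm or less. The key centre from the side view, (0.525,-0.334), agrees with the top view and the TCP. I'll grasp it.

>>> {"fn": "servo_tool", "kwargs": {
  "motion": [
    [0.4,0,0,-2,2],
    [0.4,0,0,-4,2],
    [0.4,0,0,-6,2],
    [0.4,0,0,-7,2],
    [0.4,0,0,-7,2],
    [0.6,0,0,-7,2],
    [0.8,0,0,-7,2],
    [1,0,0,-7,2],
    [1,0,0,-7,2],
    [1,0,0,-7,2],
    [1,0,0,-7,2],
    [1,0,0,-7,2],
    [1,0,0,-7,2]
  ],
  "squeeze": 25
}}

```text
time_s: 10.58
ee_pos: [0.5237, -0.335, 0.3228]
eef_rot: [3.141, -0.0, -0.261]
force: [-1.1, -1.5, 2.8]
grip_width: 0.0161
grip_force: 25.0
```

>>> {"fn": "servo_tool", "kwargs": {
  "motion": [
    [1,0,0,1,0],
    [1,0,0,3,0],
    [1,0,0,6,0],
    [1,0,0,10,0],
    [1,0,0,14,0],
    [1,0,0,18,0],
    [1,0,0,22,0],
    [1,0,0,22,0],
    [1,0,0,22,0],
    [1,0,0,22,0]
  ]
}}

```text
time_s: 11.82
ee_pos: [0.5239, -0.335, 0.5411]
eef_rot: [-3.141, 0.002, -0.261]
force: [0.1, -0.1, -1.5]
grip_width: 0.0159
grip_force: 25.0
```

```bash
python3 - <<'E'
from h import *
c=ctrl.camera("side");im=c["image"][:,:,::-1]
o=ctrl.get_obs();e=o["ee_pos"];print(e,o["eef_rot"])
t=e-[0,0,.193+.11];p=proj(c,t);q=proj(c,e-[0,0,.193]);print(p,q)
u0,v0=int(p[0])-50,int(p[1])-75;print(u0,v0)
cv2.imwrite("pics/tip.png",cv2.resize(im[v0:v0+95,u0:u0+100],None,fx=6,fy=6,interpolation=cv2.INTER_CUBIC))
E
```

```text
[ 0.52392187 -0.33497136  0.54138265] [-3.14073279e+00  2.00183306e-03 -2.61347027e-01]
(np.float64(311.65269624599574), np.float64(239.2916483346067)) (np.float64(310.13577115797517), np.float64(205.06712230992497))
261 164
```

View pics/tip.png

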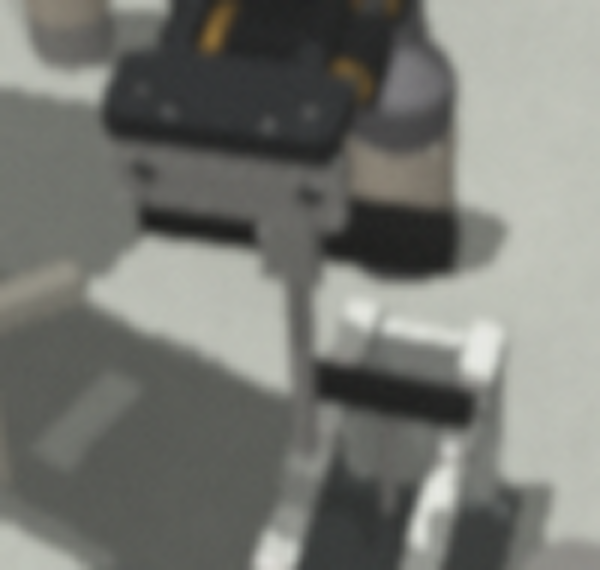

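The tip shows at about (312,240), and the prediction for a straight hang under the TCP is (311.7,239.3). So the key hangs true, and I'll carry it over the well.

>>> {"fn": "servo_tool", "kwargs": {
  "motion": [
    [1,0,1,0,0],
    [1,0,3,0,0],
    [1,0,6,0,0],
    [1,0,10,0,0],
    [1,0,14,0,0],
    [1,0,18,0,0],
    [1,0.3,22,0,0],
    [1,0.6,26,0,0],
    [1,0.9,30,0,0],
    [1,1.2,34,0,0],
    [1,1.5,38,0,0],
    [1,1.8,42,0,0],
    [1,2.1,46,0,0],
    [1,2.4,50,0,0],
    [1,2.7,54,0,0],
    [1,2.9,57.5,0,0],
    [1,3.1,60,0,0],
    [1,3.1,61.2,0,0],
    [1,3.1,61.5,0,0],
    [1,3.1,61.5,0,0]
  ],
  "squeeze": 40
}}

```text
time_s: 14.38
ee_pos: [0.5546, 0.2797, 0.5428]
eef_rot: [-3.142, -0.0, -0.262]
force: [-0.7, 0.6, -1.4]
grip_width: 0.0159
grip_force: 40.0
```

>>> {"fn": "servo_tool", "kwargs": {
  "motion": [
    [1,0,0,-2,0],
    [1,0,0,-4,0],
    [1,0,0,-6,0],
    [1,0,0,-8,0],
    [1,0,0,-10,0],
    [1,0,0,-11,0],
    [1,0,0,-11.5,0],
    [1,0,0,-11.5,0],
    [1,0,0,-11.5,0]
  ]
}}

```text
time_s: 15.5
ee_pos: [0.5548, 0.2801, 0.4284]
eef_rot: [-3.141, -0.001, -0.261]
force: [-1.4, 0.2, -0.9]
grip_width: 0.0157
grip_force: 40.0
```

```bash
python3 - <<'E'
from h import *
c=ctrl.camera("side");im=c["image"][:,:,::-1]
o=ctrl.get_obs();e=o["ee_pos"];print(e,o["eef_rot"])
t=e-[0,0,.303];print(t,proj(c,t),proj(c,[.555,.280,.105]))
p=proj(c,t);u0,v0=int(p[0])-50,int(p[1])-50;print(u0,v0)
cv2.imwrite("pics/well.png",cv2.resize(im[v0:v0+80,u0:u0+100],None,fx=7,fy=7,interpolation=cv2.INTER_CUBIC))
E
```

```text
[0.55474448 0.280088   0.42829292] [-3.14102301e+00 -7.39987769e-04 -2.61374073e-01]
[0.55474448 0.280088   0.12529292] (np.float64(315.5714350178723), np.float64(129.08242253163544)) (np.float64(315.7546457426132), np.float64(133.72738862507595))
265 79
```

View pics/well.png

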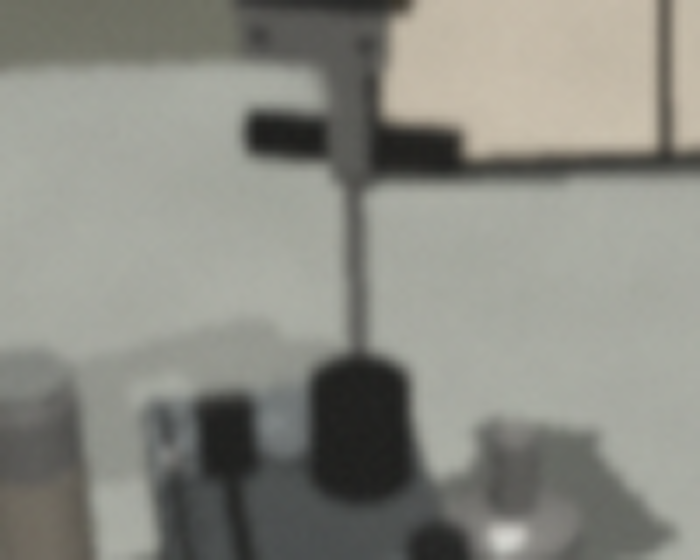

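The shank, at x ≈ 357, sits over the well, which spans 310–410, so it is centred to within about 1.5 mm. Dip now.

>>> {"fn": "servo_tool", "kwargs": {
  "motion": [
    [1,0,0,-1,0],
    [1,0,0,-2,0],
    [1,0,0,-3,0],
    [1,0,0,-4,0],
    [1,0,0,-5,0],
    [1,0,0,-5.6,0],
    [1,0,0,-5.6,0],
    [1,0,0,-5.6,0],
    [1,0,0,-5.6,0],
    [1,0,0,-5.6,0],
    [1,0,0,-5.6,0],
    [1,0,0,-5.6,0],
    [1,0,0,-5.6,0],
    [1,0,0,-5.6,0],
    [1,0,0,-5.6,0],
    [1,0,0,-5.6,0],
    [1,0,0,-5.6,0]
  ]
}}

```text
time_s: 17.68
ee_pos: [0.5547, 0.2801, 0.3716]
eef_rot: [3.142, 0.0, -0.261]
force: [-0.4, 0.4, -1.1]
grip_width: 0.0154
grip_force: 40.0
```

Tip at z ≈ 0.069, 36 mm below the rim, held for more than 1 s with no contact force. Now lift it and carry it back.

>>> {"fn": "servo_tool", "kwargs": {
  "motion": [
    [1,0,0,1,0],
    [1,0,0,3,0],
    [1,0,0,5,0],
    [1,0,0,8,0],
    [1,0,0,11,0],
    [1,0,0,14,0],
    [1,0,0,16.5,0],
    [1,0,0,17.1,0],
    [1,0,0,17.1,0]
  ]
}}

```text
time_s: 18.8
ee_pos: [0.5547, 0.2801, 0.5423]
eef_rot: [3.142, 0.0, -0.261]
force: [-0.4, -0.6, -1.5]
grip_width: 0.0158
grip_force: 40.0
```

>>> {"fn": "servo_tool", "kwargs": {
  "motion": [
    [1,0,-1,0,0],
    [1,0,-3,0,0],
    [1,-0.3,-6,0,0],
    [1,-0.6,-10,0,0],
    [1,-0.9,-14,0,0],
    [1,-1.2,-18,0,0],
    [1,-1.5,-22,0,0],
    [1,-1.8,-26,0,0],
    [1,-2.1,-30,0,0],
    [1,-2.4,-34,0,0],
    [1,-2.7,-38,0,0],
    [1,-3,-42,0,0],
    [1,-3.1,-46,0,0],
    [1,-3.1,-50,0,0],
    [1,-3.1,-54,0,0],
    [1,-3.1,-57.5,0,0],
    [1,-3.1,-60,0,0],
    [1,-3.1,-61.2,0,0],
    [1,-3.1,-61.5,0,0],
    [1,-3.1,-61.5,0,0]
  ]
}}

```text
time_s: 21.3
ee_pos: [0.5237, -0.3344, 0.5428]
eef_rot: [-3.142, -0.0, -0.261]
force: [-0.6, -0.4, -1.4]
grip_width: 0.0159
grip_force: 40.0
```

>>> {"fn": "servo_tool", "kwargs": {
  "motion": [
    [1,0,0,-3,0],
    [1,0,0,-6,0],
    [1,0,0,-9,0],
    [1,0,0,-12,0],
    [1,0,0,-15,0],
    [1,0,0,-18,0],
    [1,0,0,-20,0],
    [1,0,0,-21,0],
    [1,0,0,-21.4,0],
    [1,0,0,-21.4,0],
    [1,0,0,-21.4,0]
  ]
}}

```text
time_s: 22.68
ee_pos: [0.5238, -0.3349, 0.3295]
eef_rot: [3.141, -0.001, -0.261]
force: [-0.1, 0.0, -0.8]
grip_width: 0.0158
grip_force: 40.0
```

>>> {"fn": "servo_tool", "kwargs": {
  "motion": [
    [1,0,0,-0.3,0],
    [1,0,0,-0.6,0],
    [1,0,0,-0.65,0],
    [1,0,0,-0.65,0],
    [0.9,0,0,-0.65,0],
    [0.8,0,0,-0.65,0],
    [0.6,0,0,-0.65,0],
    [0.4,0,0,-0.65,0],
    [0.4,0,0,-0.65,0],
    [0.4,0,0,-0.65,0],
    [0.4,0,0,-0.65,0],
    [0.4,0,0,-0.65,0]
  ]
}}

```text
time_s: 24.18
ee_pos: [0.5237, -0.3349, 0.3221]
eef_rot: [3.142, 0.0, -0.261]
force: [0.3, -0.2, 0.8]
grip_width: 0.0561
grip_force: 0.0
```

>>> {"fn": "servo_tool", "kwargs": {
  "motion": [
    [0.4,0,0,1,0],
    [0.4,0,0,3,0],
    [0.4,0,0,6,0],
    [0.4,0,0,10,0],
    [0.4,0,0,14,0],
    [0.4,-5,0,18,0],
    [0.4,-11,0,18,0],
    [0.4,-16,0,18,0],
    [0.4,-20,0,18,0],
    [0.4,-20,0,18,0],
    [0.4,-20,0,18,0]
  ]
}}

```text
time_s: 25.55
ee_pos: [0.324, -0.3348, 0.5028]
eef_rot: [3.141, -0.001, -0.262]
force: [0.6, -0.6, -1.0]
grip_width: 0.0567
grip_force: 0.0
```

```bash
python3 - <<'E'
from h import *
f=lambda x,s:cv2.resize(x,None,fx=s,fy=s,interpolation=cv2.INTER_CUBIC)
im=ctrl.camera("top")["image"][:,:,::-1];s=ctrl.camera("side")["image"][:,:,::-1]
A=np.hstack([f(im[190:253,178:248],5),f(im[178:241,335:425],5)])
B=f(s[180:250,220:380],5)[:250]
B=f(s[205:265,240:400],5)[:280]
cv2.imwrite("pics/end.png",np.vstack([A,B]));print(ctrl.get_obs()["joint_vel"].round(3))
E
```

```text
[ 0.002  0.006  0.004 -0.    -0.001 -0.003]
```

View pics/end.png

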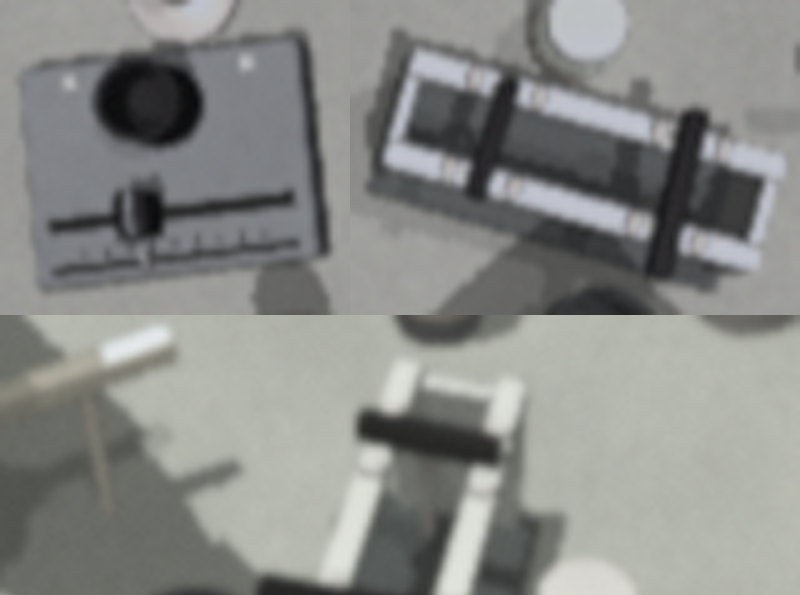

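The large key lies flat in its original saddle between the bumps, from (690,112) to (660,275) in the picture. The slider is still in line with the pointer, and the small key and bystanders haven't moved. Handing in.

```bash
python3 -c "
from station import ctrl
print(ctrl.hand_in())"
```

```text
the job is handed in; nothing more can be done
None
```

The job is done and handed in, but the hand-in returned no verdict: I set the slider about 2.6 mm or less from the pointer, dipped the larger key about 36 mm into the well for over a second with no contact force, and hung it back in its own saddle, all in about 26 s.

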